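Work the guarded cap press through its window

TASK

Two small hand presses stand on the table; a spawn jar stands in one of them, an empty plastic cup in the other. With closed fingers, reach down through the window of the yellow guard of the press that holds the jar and push its red lever paddle all the way down, hold it there for about two seconds, then let the lever rise again and withdraw. Only press, do not grasp anything: never touch a guard frame, leave the other press's lever alone, and do not lift or shift the jar, the cup or the other loose things.

Things in the scene. Friction and masses are not known exactly. Their poses are not given: they have to be found in the camera images.
- left_press: Small hand press fixed on the table, the left of two alike: grey base 166 (x) x 124 (y) mm. Origin: centre of its underside, on the table; x runs from its front (guard cage) to the blue column, z up. Jar mat at x -22, y 0, 11 mm up, inside the cage. The lever is hinged on the column at x +66, 136 mm up, and runs forward under the guard's deck to a red paddle above the mat, at x -22, y 0 mm.
- left_guard: Yellow guard cage of the left press; origin and axes as that press. A level deck of bars 13 to 14 mm wide, underside 152 and top 160 mm above the table, round one open window, 84 (x) by 92 mm (y), centred over the resting paddle at x -22, y 0 mm; posts and rails below it. Outside it spans x -77 to +33 and y -60 to +60 mm.
- left_window (a point): centre of the left press's guard window, at the level of the deck's top, 160 mm above the table; axes as the press
- left_paddle (a point): centre of the top face of the left press's red paddle (34 mm along the lever x 46 mm across, 8 mm thick); at rest 142 mm above the table, 18 mm below the deck's top; fully pressed 22 mm lower, 1 mm nearer the column and tilted 0.25 rad
- left_lever (a joint): angle of the left press's lever: 0 at rest (up), 0.25 rad fully down on its stop, where its rubber foot meets a jar's lid; a spring returns it; the paddle takes from about 2 N at the top to 5 N at the stop
- left_mat (a point): centre of the left press's round black jar mat, on its top
- right_press: Small hand press fixed on the table, the right of two alike: grey base 166 (x) x 124 (y) mm. Origin: centre of its underside, on the table; x runs from its front (guard cage) to the blue column, z up. Jar mat at x -22, y 0, 11 mm up, inside the cage. The lever is hinged on the column at x +66, 136 mm up, and runs forward under the guard's deck to a red paddle above the mat, at x -22, y 0 mm.
- right_guard: Yellow guard cage of the right press; origin and axes as that press. A level deck of bars 13 to 14 mm wide, underside 152 and top 160 mm above the table, round one open window, 84 (x) by 92 mm (y), centred over the resting paddle at x -22, y 0 mm; posts and rails below it. Outside it spans x -77 to +33 and y -60 to +60 mm.
- right_window (a point): centre of the right press's guard window, at the level of the deck's top, 160 mm above the table; axes as the press
- right_paddle (a point): centre of the top face of the right press's red paddle (34 mm along the lever x 46 mm across, 8 mm thick); at rest 142 mm above the table, 18 mm below the deck's top; fully pressed 22 mm lower, 1 mm nearer the column and tilted 0.25 rad
- right_lever (a joint): angle of the right press's lever: 0 at rest (up), 0.25 rad fully down on its stop, where its rubber foot meets a jar's lid; a spring returns it; the paddle takes from about 2 N at the top to 5 N at the stop
- right_mat (a point): centre of the right press's round black jar mat, on its top
- jar: loose spawn jar with a beige lid, 66 mm across, 89 mm tall, standing on the mat of one of the presses; origin: centre of its underside. It marks the press to work.
- cup: loose empty clear plastic cup, 74 mm across the rim, 92 mm tall, inside the other press; origin: centre of its underside
- other_jar: loose bystander: second spawn jar, 62 mm across, 94 mm tall, standing alone on the table, not in a press; origin: centre of its underside
- tweezers: loose bystander: steel tweezers, 18 x 125 x 9 mm, lying near the table's front; origin: centre of the underside
- mushroom: loose bystander: picked pale mushroom, 46 mm across, 42 mm tall, standing on its stem between the presses; origin: centre of the underside

How it is judged:
On the way:
1. the lever of the press that holds the jar is pressed fully down through its window and held for a second (((horizontal distance between jar and left_mat below 0.04 m and value of joint left_lever above 0.215 rad and horizontal distance between the grasp point and left_paddle below 0.04 m) or (horizontal distance between jar and right_mat below 0.04 m and value of joint right_lever above 0.215 rad and horizontal distance between the grasp point and right_paddle below 0.04 m))), for 1 s.
At the end, for the whole second after the job is handed in: After the hold, both levers are back up (within 0.03 rad of rest), and the jar and the cup stand still and upright on their mats within 15 mm of where they began (value of joint each of left_lever, right_lever below 0.03 rad and distance of each of jar, cup from where it was at the start of the episode below 0.015 m and angle between each of jar, cup's own z axis and vertical below 0.1 rad and linear speed of jar below 0.02 m/s); the robot touches nothing.
It fails at once if the arm or fingers touch a yellow guard frame (contact force between any of the fingers, the arm and left_guard above 0.5 N or contact force between any of the fingers, the arm and right_guard above 0.5 N).
It fails at once if the lever of the press without the jar is pressed ((horizontal distance between jar and left_mat below 0.04 m and value of joint right_lever above 0.05 rad) or (horizontal distance between jar and right_mat below 0.04 m and value of joint left_lever above 0.05 rad)).
It fails at once if the jar or the cup is lifted or shifted (distance of any of jar, cup from where it was at the start of the episode above 0.015 m).
It fails at once if a bystander is lifted or pushed away (distance of any of other_jar, tweezers, mushroom from where it was at the start of the episode above 0.02 m).
It also fails if it takes over 45 s, if anything falls off the work surface, if the arm or the gripper's body presses on something with over 40 N, if the wrist force passes 120 N, or if a joint passes its speed limit or range.

ROBOT

A 6-joint arm with a two-finger parallel gripper is mounted at the origin on a cart in front of the work surface, level with it; the furniture and walls round the work are solid. World frame = base frame: x ahead of the robot, y to its left, z up, the work surface at z = 0. Lengths are in m, angles in rad, forces in N, time in s.
With the tool pointing down it reaches from about 0.35 to 0.85 m from the base axis. Payload 8.1 kg.
Tool frame: the origin (TCP) lies between the finger pads; the fingertips stand 14 mm ahead of it and the grasp point (between the pads) lies 5 mm behind it (manip.finger_overhang is the distance from the TCP to the fingertips, in m); z points along the fingers, y is the line along which they close (so a half turn about z gives the same grasp; the last joint's range is limited). The gripper opens to 93 mm and grips with 3 to 60 N. Pads are 15 mm wide; open, the fingers measure 128 mm over their backs; the gripper's body (75 mm by 188 mm) begins 65 mm behind the grasp point.
Start: joints at [-1.388, 0.13, 1.488, -0, 1.523, -0.085], TCP at [0.159, -0.579, 0.233] pointing down, gripper open.
Joint ranges: [-2.96, 2.96], [-0.89, 2.26], [0.02, 2.5], [-1.34, 4.48], [0, 2.73], [-2.66, 2.66]. Speed limits (rad/s): [2.39, 2.39, 2.79, 3.14, 3.14, 3.14].

INTERFACE

Orientations are given as a unit quaternion [w, x, y, z].
In Python, from cell import manip gives the robot as it stands.
- The arm moves only by the tool apply_moves, never from a script. Its argument "series" is a list of rows, each a list of 7 numbers: the shift along the world's x, y, z in m, then the turn, a rotation vector about the world's x, y, z in degrees, then the opening in per cent of the stroke, from 0 (shut) to 100 (fully open). A call has 1 to 20 rows; each row is the pose to reach, as a shift and turn from the pose commanded when the call began; what a row does not reach only later rows make up. A row lasts 1/12 s, in which the tool goes at most 41.7 mm and 7.16 degrees, less where a joint would pass 70% of its speed; a pose out of reach is approached as far as the arm can. A call with a gripper value outside its range is refused whole. The fingers move at their own pace and stop on an object; "newtons" is the grip in N (left out, the last holds). Time passes only in rows, so rows that repeat a pose let the fingers close. It gives the time, the measured TCP pose, the force, the opening and the grip force at its end, in the units of the state.
- manip.get_obs(): the state, without advancing time (a new reading comes with each control period).
- manip.get_image(name): name is "side" or "top" or "wrist"; returns a dict with "frame" (480x640x3 uint8, red, green, blue), "fx", "fy", "cx", "cy" (pixels), "extrinsics" (4x4, takes a point from camera to world coordinates). Camera axes: x right, y up, looking along -z (the intrinsics and any distortion apply to the point x, -y, -z); pixel columns grow to the right and rows downward; lengths in m; the calibration is good to about 2 mm. The wrist camera is an equidistant fisheye: a pixel r from the principal point sees the ray r / f radians off the axis. A picture is of the moment at which its call begins. There is no depth.
- manip.hand_in(): hands the job in; it is judged then, once.
The state is a dict: "time": time; "qpos": joint angles; "dq": joint speeds; "tau": joint torques, N m; "ee_pos": TCP position; "ee_rot": TCP orientation; "ft_force": force on the tool from outside, world axes, zero at the start; "wrist_torque": the same for the moment, N m; "grip_width": finger opening in m; "grasp_force": force on a finger pad.
Only numpy, scipy, OpenCV 4.12 (cv2) and the standard library are available. Lean on these libraries where they do the work, as an engineer would, in place of code of your own. Each camera call takes 0.05 s, during which the arm holds its last target. There are 200 camera calls.

## Working session

There is one attempt and no reset: what is moved stays moved. The work goes in short steps, Python scripts to look and compute and a tool call to move; the robot and the scene stay as the last step left them, time stands still between calls to the robot, and variables do not carry over. Pictures are saved under pics/ and viewed, at most 10 in all, crops included, and the job is handed in when it is done.

Besides the shell and the picture viewer there is one more tool, called as name([rows], argument=value, ...), one row to a line, values as JSON. apply_moves: Moves the arm, as the interface text tells. Its arguments: {"type":"object","properties":{"series":{"type":"array"},"newtons":{"type":"number"}},"required":["series"]}

```bash
mkdir -p pics
cat > h.py <<'E'
import numpy as np, cv2
from cell import manip
def grab(n,f):
    d=manip.get_image(n); cv2.imwrite('pics/'+f,d['frame'][:,:,::-1]); np.savez('pics/'+f[:-4],**d); return d
def plane(d,u,v,z):
    T=np.array(d['extrinsics']); r=np.array([(u-d['cx'])/d['fx'],-(v-d['cy'])/d['fy'],-1.])
    w=T[:3,:3]@r; o=T[:3,3]; return o+w*(z-o[2])/w[2]
E
python3 - <<'E'
from h import *
for n in('top','side'):
    d=grab(n,n+'0.png'); print(n,[round(float(d[k]),1) for k in('fx','fy','cx','cy')],np.round(d['extrinsics'],3).tolist(),[k for k in d])
o=manip.get_obs(); print(o['ee_pos'],o['ee_rot'],o['ft_force'],o['time'],manip.finger_overhang)
E
```

```text
top [616.4, 616.4, 316.7, 236.0] [[-0.02, 0.986, -0.165, 0.342], [-1.0, -0.017, 0.02, 0.093], [0.017, 0.165, 0.986, 1.08], [0.0, 0.0, 0.0, 1.0]] ['frame', 'fx', 'fy', 'cx', 'cy', 'extrinsics']
side [601.4, 601.4, 314.7, 240.5] [[0.676, 0.313, -0.668, -0.14], [-0.737, 0.277, -0.616, -0.498], [-0.007, 0.908, 0.418, 0.516], [0.0, 0.0, 0.0, 1.0]] ['frame', 'fx', 'fy', 'cx', 'cy', 'extrinsics']
[ 0.15871255 -0.57811418  0.23171207] [-8.31381060e-04  9.91049646e-01  1.33491225e-01 -3.56205743e-05] [ 1.00280835  0.9630726  -0.35638369] 0.1 0.014
```

View pics/top0.png

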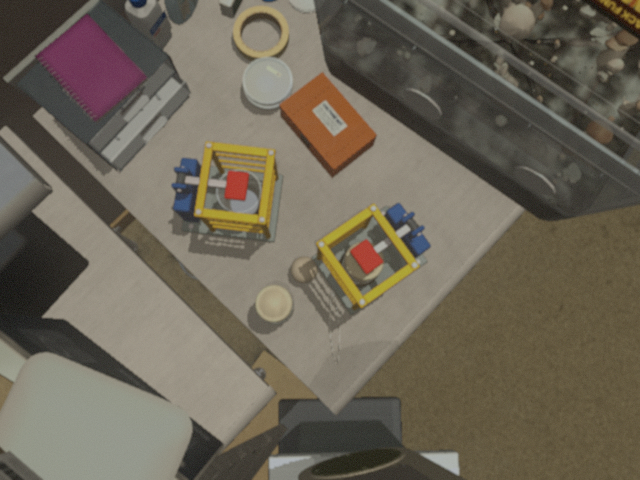

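View pics/side0.png

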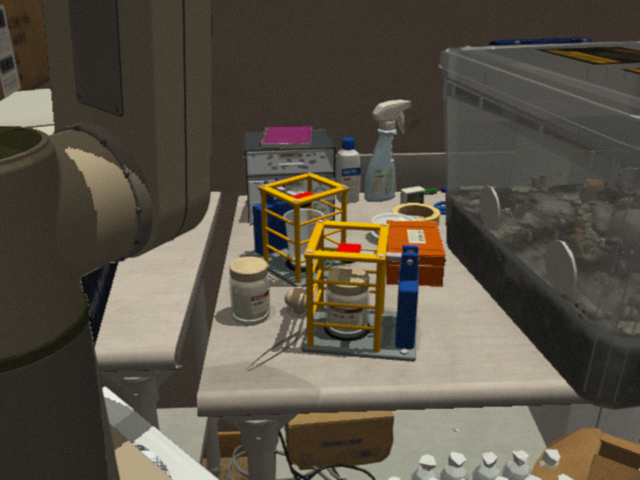

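The jar stands in the right press (top view about (365,255), side view about (347,300)). The cup is in the left press (top about (237,190)). The mushroom is at (303,268) and the loose jar at (273,304). Next I'll measure the right press's deck, paddle and column.

Run:
```python
from h import *
def load(n):
    z=np.load(f'pics/{n}0.npz'); return {k:z[k] for k in z.files}
def comps(m,amin):
    n,l,s,c=cv2.connectedComponentsWithStats(m.astype(np.uint8)); return [(l==i,s[i],c[i]) for i in range(1,n) if s[i,4]>amin]
for n in('top','side'):
    d=load(n); hsv=cv2.cvtColor(d['frame'],cv2.COLOR_RGB2HSV); H,S,V=[hsv[...,i].astype(int) for i in range(3)]
    red=((H<5)|(H>174))&(S>190)&(V>110); yel=(abs(H-24)<6)&(S>190)&(V>110); blu=(abs(H-112)<10)&(S>150)
    for m,s,c in comps(red,60): print(n,'red',s[4],c.round(1),plane(d,*c,.142).round(4))
    for m,s,c in comps(blu,150): print(n,'blue',s[4],c.round(1),plane(d,*c,.14).round(3))
    for m,s,c in comps(yel,500):
        cs,h=cv2.findContours(m.astype(np.uint8),cv2.RETR_CCOMP,cv2.CHAIN_APPROX_NONE)
        for k,q in enumerate(cs):
            if cv2.contourArea(q)<700: continue
            p=np.array([plane(d,*x,.16)[:2] for x in q[:,0]]).astype(np.float32)
            r=cv2.minAreaRect(p*1000); print(n,'yel',s.tolist(),'hole' if h[0,k,3]>=0 else 'outer',np.round(r[0],1),np.round(r[1],1),round(r[2],1))
```

```text
side red 168 [349.  247.3] [ 0.4735 -0.      0.142 ]
side blue 258 [277.5 205.5] [0.525 0.201 0.14 ]
side blue 294 [257.6 227.8] [0.437 0.155 0.14 ]
side blue 192 [276.2 224. ] [0.467 0.145 0.14 ]
side blue 167 [276.6 241.3] [0.421 0.097 0.14 ]
side blue 1641 [407.  299.7] [ 0.408 -0.146  0.14 ]
side yel [259, 173, 90, 32, 733] outer [582.4 193.6] [115.3 123.4] 82.3
side yel [259, 173, 90, 32, 733] hole [577.  190.4] [ 94.8 104.6] 82.5
side yel [299, 199, 90, 62, 1391] outer [496.2  30.6] [213.8 134.4] 33.9
side yel [299, 199, 90, 62, 1391] hole [465.3  -5.7] [96.6 86. ] 33.9
```

Run:
```python
from h import *
z=np.load('pics/top0.npz'); d={k:z[k] for k in z.files}
hsv=cv2.cvtColor(d['frame'],cv2.COLOR_RGB2HSV)
for u,v in((237,187),(365,256),(418,262),(362,300),(405,218)): print(hsv[v,u])
H,S,V=[hsv[...,i].astype(int) for i in range(3)]
for nm,m,zz in(('red',((H<6)|(H>172))&(S>150)&(V>90),.142),('yel',(abs(H-24)<6)&(S>170)&(V>80),.16),('blue',(abs(H-112)<10)&(S>130),.14)):
    m=cv2.morphologyEx(m.astype(np.uint8),cv2.MORPH_CLOSE,np.ones((2,2)))
    cs,h=cv2.findContours(m,cv2.RETR_CCOMP,cv2.CHAIN_APPROX_NONE)
    for k,q in enumerate(cs):
        if cv2.contourArea(q)<120: continue
        p=np.array([plane(d,*x,zz)[:2] for x in q[:,0]]).astype(np.float32)
        r=cv2.minAreaRect(p*1000); M=cv2.moments(q); c=(M['m10']/M['m00'],M['m01']/M['m00'])
        print(nm,np.round(c,1),'hole' if h[0,k,3]>=0 else 'outer',plane(d,*c,zz).round(4)[:2],np.round(r[0],1),np.round(r[1],1),round(r[2],1))
```

```text
[  3 177 173]
[  4 179 171]
[ 21  25 171]
[ 30  15 173]
[108 112 118]
red [367.1 257.3] outer [ 0.4641 -0.0036] [464.4  -3.7] [43.7 32.4] 35.2
red [237.2 186.1] outer [0.5796 0.1956] [579.4 195.3] [32.7 43.9] 82.3
yel [367.1 257.1] outer [ 0.4621 -0.0018] [462.6  -1.4] [116.2 115. ] 33.8
yel [368.8 256.5] hole [ 0.4629 -0.0044] [463.6  -4.1] [97.6 90.1] 33.8
yel [236.8 186.8] outer [0.574  0.1943] [571.7 193.9] [114.9 130.8] 82.2
yel [235.9 183.5] hole [0.5792 0.1956] [580.2 195.3] [ 90.1 100.4] 82.1
```

Two views agree. The paddle and window centre of the right press is at about (0.464, -0.004), and the window's y side lies at 33.8°. The measured sizes match the stated ones. I'll close the fingers and go above it with tool y along the press's y.

apply_moves([
  [0.015, 0.03, 0.01, 0, 0, 6, 0],
  [0.05, 0.095, 0.02, 0, 0, 18, 0],
  [0.085, 0.16, 0.02, 0, 0, 30, 0],
  [0.118, 0.222, 0.02, 0, 0, 42, 0],
  [0.15, 0.284, 0.02, 0, 0, 54, 0],
  [0.182, 0.344, 0.02, 0, 0, 65, 0],
  [0.214, 0.404, 0.02, 0, 0, 76, 0],
  [0.246, 0.464, 0.02, 0, 0, 88, 0],
  [0.278, 0.524, 0.02, 0, 0, 99, 0],
  [0.305, 0.574, 0.02, 0, 0, 108.5, 0],
  [0.305, 0.574, 0.02, 0, 0, 108.5, 0],
  [0.305, 0.574, 0.02, 0, 0, 108.5, 0],
  [0.305, 0.574, 0.02, 0, 0, 108.5, 0],
  [0.305, 0.574, 0.02, 0, 0, 108.5, 0],
  [0.305, 0.574, 0.02, 0, 0, 108.5, 0],
  [0.305, 0.574, 0.02, 0, 0, 108.5, 0],
  [0.305, 0.574, 0.02, 0, 0, 108.5, 0],
  [0.305, 0.574, 0.02, 0, 0, 108.5, 0],
  [0.305, 0.574, 0.02, 0, 0, 108.5, 0],
  [0.305, 0.574, 0.02, 0, 0, 108.5, 0],
])

```text
time: 1.77
ee_pos: [0.4633, -0.0056, 0.2524]
ee_rot: [-0.0, 0.471, 0.882, -0.0]
ft_force: [-0.6, -0.7, 0.2]
grip_width: 0.0002
grasp_force: 0.0
```

Run:
```python
from h import *
d=grab('wrist','w1.png'); o=manip.get_obs(); print(o['ee_pos'],o['ee_rot'],o['ft_force'],o['grip_width'],o['time'],o['qpos'])
print(d['fx'],d['cx'],d['cy'],np.round(d['extrinsics'],3).tolist())
T=np.array(d['extrinsics'])
def ray(u,v):
    a=np.array([(u-d['cx'])/d['fx'],(v-d['cy'])/d['fy']]); t=np.hypot(*a); a=a/t*np.sin(t); return T[:3,:3]@np.array([a[0],-a[1],-np.cos(t)])
def pl(u,v,z): w=ray(u,v); return T[:3,3]+w*(z-T[2,3])/w[2]
hsv=cv2.cvtColor(d['frame'],cv2.COLOR_RGB2HSV); H,S,V=[hsv[...,i].astype(int) for i in range(3)]
for nm,m,zz in(('red',((H<6)|(H>172))&(S>150)&(V>90),.142),('yel',(abs(H-24)<6)&(S>170)&(V>80),.16)):
    cs,h=cv2.findContours(m.astype(np.uint8),cv2.RETR_CCOMP,cv2.CHAIN_APPROX_NONE)
    for k,q in enumerate(cs):
        if cv2.contourArea(q)<300: continue
        p=np.array([pl(*x,zz)[:2] for x in q[:,0]]).astype(np.float32)
        r=cv2.minAreaRect(p*1000); print(nm,q[:,0].mean(0).round(),'hole' if h[0,k,3]>=0 else 'outer',np.round(r[0],1),np.round(r[1],1),round(r[2],1))
```

```text
[ 0.46336262 -0.00579824  0.25251245] [-6.59034300e-05  4.71670504e-01  8.81774851e-01 -2.07555762e-04] [-0.01551698 -0.54187123  0.39647573] 0.00024939108191520006 1.8167 [-1.22958561e-01 -2.54635643e-01  1.82132919e+00 -3.39843514e-04
  1.57517151e+00 -7.11387705e-01]
371.64829954431775 312.51415314913237 240.6301786548808 [[0.831, -0.532, -0.162, 0.418], [0.556, 0.795, 0.244, 0.062], [-0.001, -0.293, 0.956, 0.405], [0.0, 0.0, 0.0, 1.0]]
red [319. 239.] outer [466.   -2.2] [45.1 33.4] 33.8
red [566. 123.] outer [580.3 195.4] [35.2 46.3] 81.8
yel [319. 237.] outer [463.7   1. ] [119.  117.5] 33.7
yel [379. 228.] hole [492.9  32.1] [ 3.8 58.1] 33.8
yel [547. 123.] outer [563.9 180.4] [146.4 149.5] 82.1
yel [595. 164.] hole [614.3 185.8] [74.5 18.9] 82.0
yel [502. 146.] hole [533.3 132.9] [ 7.5 57.8] 82.0
yel [491. 151.] hole [528.3 124.7] [ 6.  65.1] 81.8
yel [514. 141.] hole [539.  142.3] [ 7.7 49.1] 82.1
yel [488.  84.] hole [497.9 163.4] [60.8  4.5] 82.2
yel [505.  81.] hole [507.1 175.1] [68.5  5.6] 82.2
yel [573. 119.] hole [576.3 195.1] [82.4 83.8] 82.0
yel [521.  78.] hole [517.  186.9] [73.5  5. ] 81.6
```

View pics/w1.png

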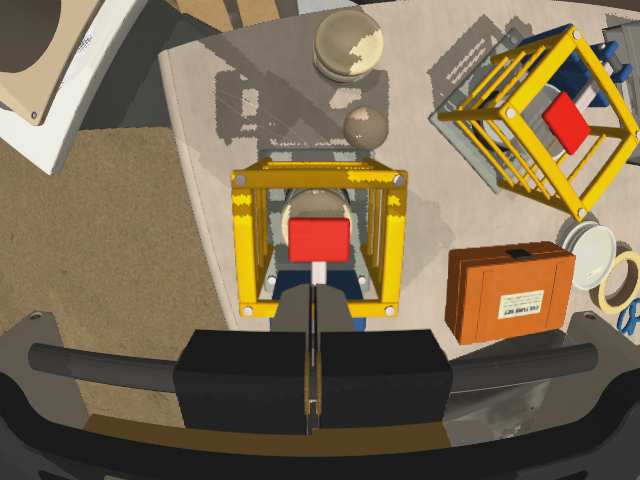

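The wrist view shows the fingertips above the right window, with the red paddle centred at (319,239) over the jar lid. It measures (0.466, -0.002), which fits the earlier value. I'll descend to just above full travel.

apply_moves([
  [0.001, 0.002, -0.02, 0, 0, 0, 0],
  [0.001, 0.002, -0.045, 0, 0, 0, 0],
  [0.001, 0.002, -0.065, 0, 0, 0, 0],
  [0.001, 0.002, -0.08, 0, 0, 0, 0],
  [0.001, 0.002, -0.09, 0, 0, 0, 0],
  [0.001, 0.002, -0.095, 0, 0, 0, 0],
  [0.001, 0.002, -0.1, 0, 0, 0, 0],
  [0.001, 0.002, -0.105, 0, 0, 0, 0],
  [0.001, 0.002, -0.109, 0, 0, 0, 0],
  [0.001, 0.002, -0.113, 0, 0, 0, 0],
  [0.001, 0.002, -0.113, 0, 0, 0, 0],
  [0.001, 0.002, -0.113, 0, 0, 0, 0],
])

```text
time: 2.82
ee_pos: [0.4655, -0.0029, 0.1404]
ee_rot: [0.001, 0.471, 0.882, 0.0]
ft_force: [-0.5, -2.2, 4.1]
grip_width: 0.0005
grasp_force: 2.2
```

Contact force is 4.1 N with the tip at 0.126, as expected. I'll press on to the stop.

apply_moves([
  [0, 0, -0.001, 0, 0, 0, 0],
  [0, 0, -0.002, 0, 0, 0, 0],
  [0, 0, -0.003, 0, 0, 0, 0],
  [0, 0, -0.004, 0, 0, 0, 0],
  [0, 0, -0.004, 0, 0, 0, 0],
  [0, 0, -0.004, 0, 0, 0, 0],
])

```text
time: 3.32
ee_pos: [0.4657, -0.0028, 0.1366]
ee_rot: [0.001, 0.471, 0.882, 0.0]
ft_force: [-0.9, -1.7, 5.4]
grip_width: 0.0005
grasp_force: 2.5
```

apply_moves([
  [0, 0, -0.001, 0, 0, 0, 0],
  [0, 0, -0.002, 0, 0, 0, 0],
  [0, 0, -0.002, 0, 0, 0, 0],
  [0, 0, -0.002, 0, 0, 0, 0],
])

```text
time: 3.65
ee_pos: [0.466, -0.0029, 0.1358]
ee_rot: [0.001, 0.471, 0.882, 0.0]
ft_force: [-3.8, -2.5, 13.8]
grip_width: 0.0006
grasp_force: 6.8
```

The force rose to 13.8 N and the tool moved only 0.8 mm, so the lever is on its stop. I'll hold for about two seconds.

apply_moves([
  [0, 0, 0, 0, 0, 0, 0],
  [0, 0, 0, 0, 0, 0, 0],
  [0, 0, 0, 0, 0, 0, 0],
  [0, 0, 0, 0, 0, 0, 0],
  [0, 0, 0, 0, 0, 0, 0],
  [0, 0, 0, 0, 0, 0, 0],
  [0, 0, 0, 0, 0, 0, 0],
  [0, 0, 0, 0, 0, 0, 0],
  [0, 0, 0, 0, 0, 0, 0],
  [0, 0, 0, 0, 0, 0, 0],
  [0, 0, 0, 0, 0, 0, 0],
  [0, 0, 0, 0, 0, 0, 0],
  [0, 0, 0, 0, 0, 0, 0],
  [0, 0, 0, 0, 0, 0, 0],
  [0, 0, 0, 0, 0, 0, 0],
  [0, 0, 0, 0, 0, 0, 0],
  [0, 0, 0, 0, 0, 0, 0],
  [0, 0, 0, 0, 0, 0, 0],
  [0, 0, 0, 0, 0, 0, 0],
  [0, 0, 0, 0, 0, 0, 0],
])

```text
time: 5.32
ee_pos: [0.4659, -0.0029, 0.1357]
ee_rot: [0.001, 0.471, 0.882, 0.0]
ft_force: [-3.3, -2.1, 14.2]
grip_width: 0.0008
grasp_force: 6.8
```

Run:
```python
from h import *
d=grab('side','s2.png'); cv2.imwrite('pics/s2c.png',cv2.resize(d['frame'][180:370,230:450,::-1],None,fx=3,fy=3)); print(manip.get_obs()['ft_force'])
```

```text
[-4.05385443 -2.06956103 14.41163018]
```

View pics/s2c.png

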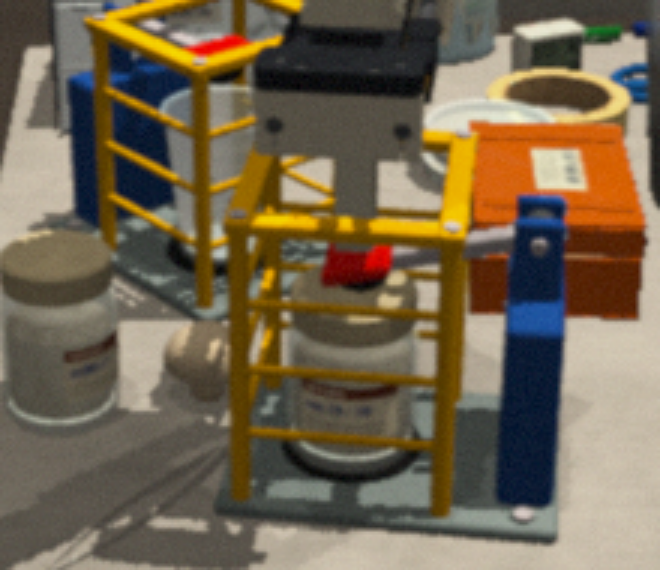

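The crop shows the paddle tilted down onto the jar's lid (crop (355,265)), and the jar is upright on its mat. The lever is fully down and has been held. I'll let it rise gently and withdraw straight up.

apply_moves([
  [0, 0, 0, 0, 0, 0, 0],
  [0, 0, 0, 0, 0, 0, 0],
  [0, 0, 0.004, 0, 0, 0, 0],
  [0, 0, 0.008, 0, 0, 0, 0],
  [0, 0, 0.012, 0, 0, 0, 0],
  [0, 0, 0.016, 0, 0, 0, 0],
  [0, 0, 0.02, 0, 0, 0, 0],
  [0, 0, 0.025, 0, 0, 0, 0],
  [0, 0, 0.03, 0, 0, 0, 0],
  [0, 0, 0.04, 0, 0, 0, 0],
  [0, 0, 0.055, 0, 0, 0, 0],
  [0, 0, 0.075, 0, 0, 0, 0],
  [0, 0, 0.1, 0, 0, 0, 0],
  [0, 0, 0.12, 0, 0, 0, 0],
  [0, 0, 0.13, 0, 0, 0, 0],
  [0, 0, 0.13, 0, 0, 0, 0],
  [0, 0, 0.13, 0, 0, 0, 0],
  [0, 0, 0.13, 0, 0, 0, 0],
  [0, 0, 0.13, 0, 0, 0, 0],
  [0, 0, 0.13, 0, 0, 0, 0],
])

```text
time: 7.03
ee_pos: [0.4641, -0.0025, 0.2621]
ee_rot: [-0.001, 0.471, 0.882, -0.0]
ft_force: [0.3, 0.5, 0.3]
grip_width: 0.0006
grasp_force: 0.0
```

Run:
```python
from h import *
d=grab('side','s3.png'); cv2.imwrite('pics/s3c.png',cv2.resize(d['frame'][180:370,230:450,::-1],None,fx=3,fy=3)); print(manip.get_obs()['ft_force'])
```

```text
[-0.21574453  0.13549759 -0.101276  ]
```

View pics/s3c.png

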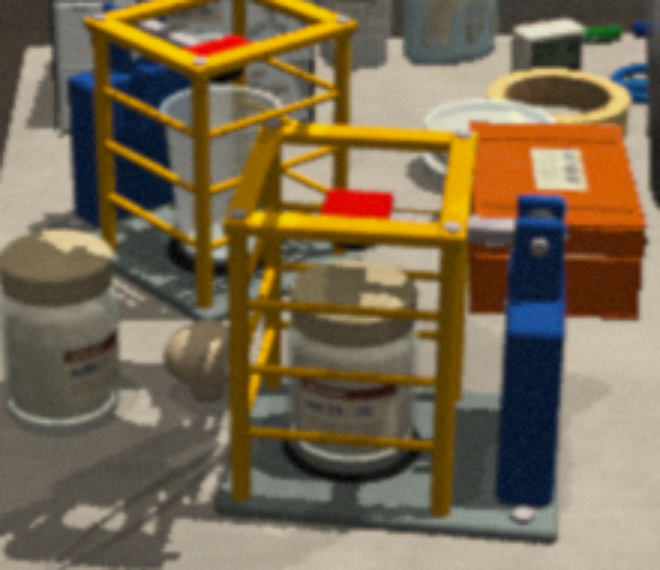

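The paddle is back up at rest (crop (357,204)), the jar and cup are in place, and the arm is clear.

```bash
python3 -c "
from cell import manip
print(manip.hand_in())"
```

```text
the job is handed in; nothing more can be done
None
```

I pressed the right press's lever (the one with the jar) onto its stop, held it about two seconds, let it rise, withdrew clear and handed the job in; no verdict was returned.

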